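# Build the sieve stack on the shaker

### The job

Build up the sieve stack on the little sieve shaker for the next batch of ground herb, one piece at a time from the bottom up: the receiver pan into the seat ring of the shaker, then the fine sieve (red), the medium sieve (yellow), the coarse sieve (blue), and the lid on top. Every piece must sit fully home and level in the one below and be let go; leave the powder jar and the mortar where they stand.

Things in the scene. Friction and masses are not known exactly. Their poses are not given: they have to be found in the camera images.
- receiver_pan_centre (a point): Receiver pan: bare steel, smooth closed floor 20 mm below the rim; 160 g. 42 mm tall, round. From below: tapered skirt 12 mm high (41 mm across at foot, 48 at top); shoulder; grip band 62 mm across (12-28 mm); rim (28-42 mm) 57 mm across, 52 inside, taking the skirt of the next piece until its shoulder rests on the rim. Point: on its axis, 21 mm above its underside, z up.
- fine_sieve_centre (a point): Fine sieve: RED frame, close-woven mesh 15 mm below the rim; 130 g. 42 mm tall, round. From below: tapered skirt 12 mm high (41 mm across at foot, 48 at top); shoulder; grip band 62 mm across (12-28 mm); rim (28-42 mm) 57 mm across, 52 inside, taking the skirt of the next piece until its shoulder rests on the rim. Point: on its axis, 21 mm above its underside, z up.
- medium_sieve_centre (a point): Medium sieve: YELLOW frame, steel mesh of 3 mm openings; 130 g. 42 mm tall, round. From below: tapered skirt 12 mm high (41 mm across at foot, 48 at top); shoulder; grip band 62 mm across (12-28 mm); rim (28-42 mm) 57 mm across, 52 inside, taking the skirt of the next piece until its shoulder rests on the rim. Point: on its axis, 21 mm above its underside, z up.
- coarse_sieve_centre (a point): Coarse sieve: BLUE frame, steel mesh of 6 mm openings; 130 g. 42 mm tall, round. From below: tapered skirt 12 mm high (41 mm across at foot, 48 at top); shoulder; grip band 62 mm across (12-28 mm); rim (28-42 mm) 57 mm across, 52 inside, taking the skirt of the next piece until its shoulder rests on the rim. Point: on its axis, 21 mm above its underside, z up.
- sieve_lid_centre (a point): Lid: round steel plate with an upright black knob, 46 mm tall, 80 g. From below: the same tapered skirt (12 mm high, 41 to 48 mm across); plate 60 mm across (12-16 mm), whose underside rests on the rim below; straight knob to grip, 23 mm across (16-46 mm). Point: on its axis, 23 mm above its underside, z up.
- shaker_seat (a point): Seat of the fixed sieve shaker, a round white housing 110 mm across, 46 mm high, with a control panel sticking out 7 mm in front: on its 89 mm platform a dark steel ring 57 mm across, 52 inside, 14.5 mm high, takes the pan's skirt. Point: ring axis at its top edge, 70 mm above the table. When home, the pan's point is 9 mm above this, each sieve's 30 mm above that of the piece below, the lid's 32 mm.
- powder_jar_centre (a point): Bystander: a closed clear jar of grey powder with a black cap, 79 mm across, 154 mm tall. Point: on its axis, half-way up. Leave it where it stands.
- mortar_centre (a point): Bystander: a brass mortar, 93 mm across, 84 mm tall. Point: on its axis, half-way up. Leave it where it stands.

How it is judged:
By the outcome, as a careful person would: the job done as asked, in the order asked, and still so for the second after the job is handed in, with the robot touching nothing.
It also fails if it takes over 128 s, if anything falls off the work surface, if the arm or the gripper's body presses on something with over 40 N, if the wrist force passes 120 N, or if a joint passes its speed limit or range.

### The arm

A 7-joint arm with a two-finger parallel gripper is mounted at the origin on a cart in front of the work surface, level with it; the furniture and walls round the work are solid. World frame = base frame: x ahead of the robot, y to its left, z up, the work surface at z = 0. Lengths are in m, angles in rad, forces in N, time in s.
With the tool pointing down it reaches from about 0.4 to 0.85 m from the base axis. Payload 10.4 kg.
Tool frame: the origin (TCP) lies midway between the tips of the shut fingers; the grasp point (between the pads) lies 19 mm behind it; z points along the fingers, y is the line along which they close (so a half turn about z gives the same grasp; the last joint's range is limited). The gripper opens to 85 mm and grips with 20 to 120 N. Pads are 22 mm wide; open, the fingers measure 114 mm over their backs; the gripper's body (76 mm by 85 mm) begins 54 mm behind the grasp point. The pads swing forward as they close: fully open they stand 13 mm farther back than shut.
Start: joints at [-1.288, 0.332, -0.065, 1.46, 0.022, 1.35, -0.088], TCP at [0.188, 0.596, 0.231] pointing down, gripper open.
Joint ranges: [-2.6, 2.6], [-0.5, 2.12], [-1.47, 1.34], [0.16, 2.42], [-1.27, 4.41], [0.06, 2.06], [-2.6, 2.6]. Speed limits (rad/s): [2.22, 2.22, 2.79, 2.79, 3.14, 3.14, 3.14].

### API

Orientations are given as a unit quaternion [w, x, y, z].
In Python, from rig import readout, imaging, job gives the robot as it stands.
- The arm moves only by the tool apply_moves, never from a script. Its argument "plan" is one flat list of numbers, 5 for each row, row after row: the shift along the world's x, y, z in mm, then the turn about the world's z in rad, then the opening, from 0 (shut) to 1 (fully open). In form: [dx, dy, dz, roll, fingers, dx, dy, dz, roll, fingers, ...]. A call has 1 to 8 rows; each row shifts and turns the commanded pose from where the row before left it; what a row does not reach is not made up. A row lasts 1/10 s, in which the tool goes at most 50 mm and 8.59 degrees, less where a joint would pass 70% of its speed; a pose out of reach is approached as far as the arm can. A call with a gripper value outside its range is refused whole. The fingers move at their own pace and stop on an object; "force" is the grip in N (left out, the last holds). Time passes only in rows, so rows that do not move let the fingers close. It gives the time, the measured TCP pose, the force, the opening and the grip force at its end, in the units of the state.
- readout.get_obs(): the state, without advancing time (a new reading comes with each control period).
- imaging.get_image(name): name is "scene" or "top"; returns a dict with "color" (400x640x3 uint8, blue, green, red), "z_map" (400x640 float32, m along the optical axis (not along the pixel's ray), 0 where there is no reading), "camera_matrix" (3x3 intrinsics, pixels), "rvec" (rotation vector, rad) and "tvec" (3), from world to camera coordinates, as OpenCV has them. Camera axes: x right, y down, z forward; pixel columns grow to the right and rows downward; lengths in m; the calibration is good to about 2 mm. A picture is of the moment at which its call begins.
- job.close_job(): hands the job in; it is judged then, once.
The state is a dict: "clock": time; "qpos": joint angles; "qvel": joint speeds; "tau": joint torques, N m; "position": TCP position; "orientation": TCP orientation; "wrist_force": force on the tool from outside, world axes, zero at the start; "ft_torque": the same for the moment, N m; "grip_width": finger opening in m; "grip_force": force on a finger pad.
Only numpy, scipy, OpenCV 4.12 (cv2) and the standard library are available. Lean on these libraries where they do the work, as an engineer would, in place of code of your own. Each camera call takes 0.05 s, during which the arm holds its last target. There are 200 camera calls.

## Working session

There is one attempt and no reset: what is moved stays moved. The work goes in short steps, Python scripts to look and compute and a tool call to move; the robot and the scene stay as the last step left them, time stands still between calls to the robot, and variables do not carry over. Pictures are saved under pics/ and viewed, at most 14 in all, crops included, and the job is handed in when it is done.

Besides the shell and the picture viewer there is one more tool, called after "Request:" as name(argument=value, ...) on one line, values as JSON. apply_moves: Moves the arm, as the interface text tells. Its arguments: {"type":"object","properties":{"plan":{"type":"array","items":{"type":"number"}},"force":{"type":"number"}},"required":["plan"]}

```bash
mkdir -p pics
cat > h.py <<'E'
import numpy as np, cv2
from rig import readout, imaging, job
def cloud(name):
    d=imaging.get_image(name); K=np.array(d["camera_matrix"]); R=cv2.Rodrigues(np.array(d["rvec"]))[0]; t=np.array(d["tvec"]).ravel()
    z=d["z_map"]; v,u=np.mgrid[:z.shape[0],:z.shape[1]]
    c=np.stack([(u-K[0,2])/K[0,0]*z,(v-K[1,2])/K[1,1]*z,z],-1)
    P=(c-t)@R; P[z==0]=np.nan
    return d["color"],P,-R.T@t
E
python3 - <<'E'
from h import *
for n in("scene","top"):
    c,P,o=cloud(n); cv2.imwrite(f"pics/{n}0.png",c); np.savez(f"{n}0.npz",c=c,P=P); print(n,o)
print(readout.get_obs())
E
```

```text
scene [ 0.2545612  -0.3197665   0.77933548]
top [0.46328014 0.06368872 1.11681196]
{'clock': 0.1, 'qpos': array([-1.28757877,  0.33282523, -0.06469983,  1.46080155,  0.0215942 ,
        1.34989103, -0.08848719]), 'qvel': array([-0.00090152, -0.00241926,  0.00042253, -0.00323296,  0.00248801,
       -0.0008835 , -0.00045711]), 'tau': array([ 1.95623841e-03, -6.26736689e+01,  4.95260779e-02, -3.92419517e+01,
        1.64348393e-02,  7.09017768e-03, -3.21105472e-05]), 'position': array([0.18807709, 0.59570633, 0.23061178]), 'orientation': array([-7.02996968e-05,  1.52299054e-01,  9.88334265e-01, -6.11009395e-04]), 'wrist_force': array([-1.13933705, -0.53435364,  0.02749063]), 'ft_torque': array([ 0.0156111 , -0.03195812,  0.01613119]), 'grip_force': 0.0, 'grip_width': 0.08521949530637717}
```

View pics/scene0.png

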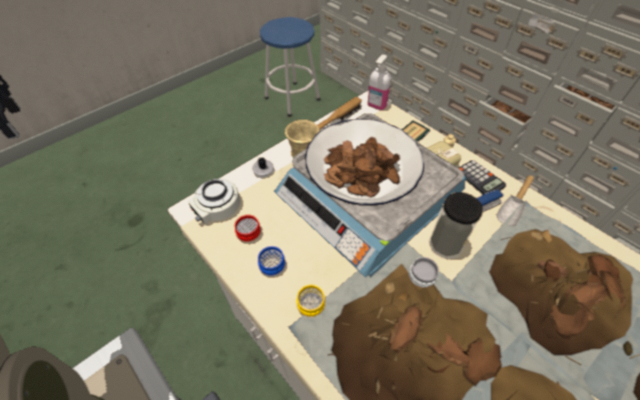

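View pics/top0.png

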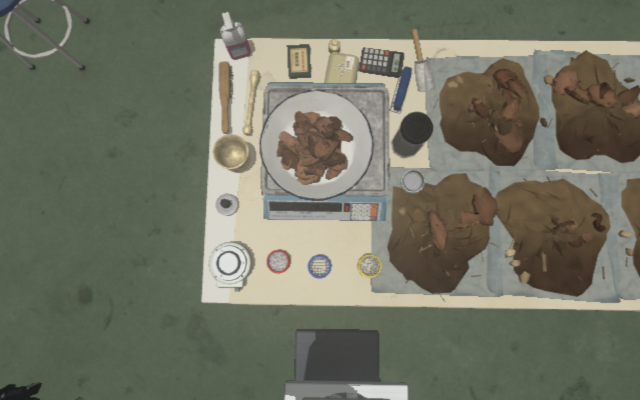

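The scene view shows the shaker at (215,200), red (247,229), blue (271,261), yellow (311,300), the pan (424,272) and the lid (263,166). In the top view they are at (230,263), (278,261), (319,266), (369,265), (413,181) and (227,204). The jar is near (412,130), the mortar at (232,153).

```bash
cat >> h.py <<'E'
from scipy.optimize import least_squares
def circ(p):
    f=lambda q:np.hypot(p[:,0]-q[0],p[:,1]-q[1])-q[2]
    s=least_squares(f,[*p.mean(0)[:2],.03],loss="soft_l1",f_scale=.002); return s.x
def outer(P,c0,zlo,zhi,rmax):
    """points in height band near c0: outermost per azimuth bin -> circle"""
    q=P.reshape(-1,3); q=q[~np.isnan(q[:,0])]
    m=(q[:,2]>zlo)&(q[:,2]<zhi)&(np.hypot(*(q[:,:2]-c0).T)<rmax); q=q[m]
    if len(q)<8: return None
    c=np.array(c0)
    for _ in range(3):
        a=np.arctan2(*(q[:,:2]-c).T[::-1]); r=np.hypot(*(q[:,:2]-c).T); b=((a+np.pi)/(2*np.pi)*24).astype(int)
        s=np.array([q[b==k][r[b==k].argmax()] for k in np.unique(b)]); f=circ(s); c=f[:2]
    return f,len(q),len(s)
E
python3 - <<'E'
from h import *
T=np.load("top0.npz");S=np.load("scene0.npz")
px=dict(shaker=((230,263),(215,200)),red=((278,261),(247,229)),blue=((319,266),(271,261)),yel=((369,265),(311,300)),pan=((413,181),(424,272)),lid=((227,204),(263,166)),jar=((416,128),(462,210)),mortar=((232,152),(300,135)))
np.set_printoptions(precision=4,suppress=True)
for k,(t,s) in px.items():
    w=12
    for nm,D,p in(("top",T,t),("scene",S,s)):
        P=D["P"]; 
        r=P[p[1]-w:p[1]+w+1,p[0]-w:p[0]+w+1].reshape(-1,3); print(k,nm,"ctr",P[p[1],p[0]],"zmax",np.nanmax(r[:,2]))
    c0=T["P"][t[1],t[0]][:2]
    for zl,zh,rm in((.033,.05,.045),(.008,.035,.05),(.05,.08,.07),(.006,.2,.07)):
        print("   ",zl,zh,outer(T["P"],c0,zl,zh,rm),outer(S["P"],c0,zl,zh,rm))
E
```

```text
shaker top ctr [0.4558 0.3027 0.0548] zmax 0.07538126698119581
shaker scene ctr [0.443  0.2796 0.0576] zmax 0.0713391193605385
    0.033 0.05 (array([0.4559, 0.3029, 0.0447]), 89, 12) (array([0.4556, 0.3023, 0.0444]), 105, 12)
    0.008 0.035 (array([0.4562, 0.3039, 0.051 ]), 25, 4) (array([0.4558, 0.3021, 0.0493]), 26, 6)
    0.05 0.08 (array([0.456 , 0.3074, 0.0449]), 968, 24) (array([0.4561, 0.3059, 0.0441]), 803, 24)
    0.006 0.2 (array([0.4519, 0.3026, 0.0609]), 1642, 24) (array([0.4492, 0.3027, 0.0573]), 1663, 24)
red top ctr [0.4626 0.1824 0.0283] zmax 0.04655302643237072
red scene ctr [0.4602 0.1785 0.026 ] zmax 0.04378237767556517
    0.033 0.05 (array([0.4623, 0.1842, 0.0284]), 94, 24) (array([0.4621, 0.1824, 0.0289]), 165, 24)
    0.008 0.035 (array([0.4625, 0.1823, 0.0295]), 311, 24) (array([0.4609, 0.1801, 0.0297]), 446, 24)
    0.05 0.08 None None
    0.006 0.2 (array([0.459 , 0.1817, 0.0528]), 430, 24) (array([0.4612, 0.1814, 0.0305]), 616, 24)
blue top ctr [0.451  0.0745 0.0296] zmax 0.04778485499636718
blue scene ctr [ 0.4569  0.0847 -0.0001] zmax 0.0444672702297765
[... 2147 characters left out ...]
402]), 106, 10) (array([ 0.7995, -0.1462,  0.0554]), 411, 13)
    0.006 0.2 (array([ 0.7745, -0.1469,  0.0563]), 1430, 24) (array([ 0.7869, -0.1397,  0.0531]), 2793, 24)
mortar top ctr [0.7579 0.3179 0.0195] zmax 0.08663581280372366
mortar scene ctr [0.7582 0.3356 0.0385] zmax 0.14613537272680166
    0.033 0.05 (array([0.744 , 0.3097, 0.0347]), 109, 15) (array([0.7435, 0.31  , 0.0349]), 112, 11)
    0.008 0.035 (array([0.743 , 0.3083, 0.0332]), 415, 24) (array([0.7422, 0.3096, 0.0338]), 77, 10)
    0.05 0.08 (array([0.7429, 0.3088, 0.0413]), 260, 23) (array([0.7411, 0.3073, 0.0428]), 395, 21)
    0.006 0.2 (array([0.7477, 0.3072, 0.0497]), 1164, 24) (array([0.7429, 0.3078, 0.0467]), 798, 22)
```

Run:
```python
import cv2
c=cv2.imread("pics/top0.png")[140:300,195:445]
cv2.imwrite("pics/topc.png",cv2.resize(c,None,fx=3.2,fy=3.2,interpolation=cv2.INTER_CUBIC))
```

```text
(no output)
```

View pics/topc.png

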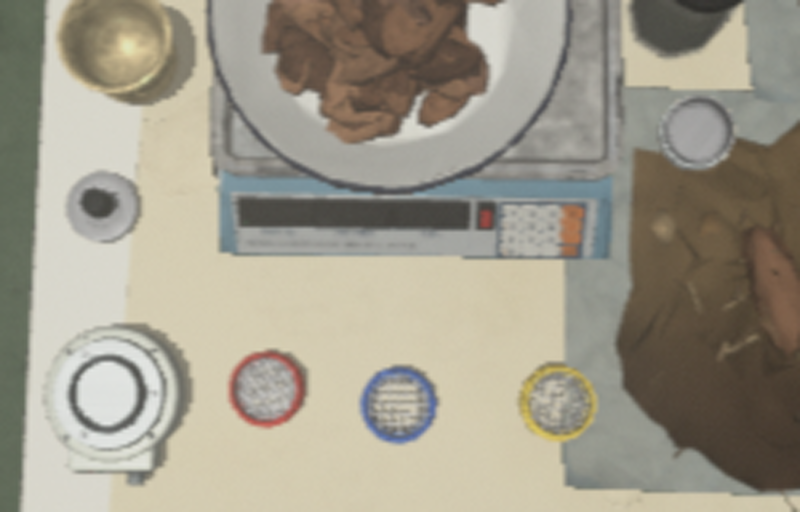

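The crop confirms the layout: the pan's right at the heap's edge (698,132), and the ring (108,393) sits centred on the shaker platform. Next: the ring fit and the obstacle heights around the pan.

Run:
```python
from h import *
np.set_printoptions(precision=4,suppress=True,linewidth=200)
Q=[np.load(f"{n}0.npz")["P"] for n in("top","scene")]
for P in Q: print("ring",outer(P,(.456,.303),.064,.08,.05), "plat",outer(P,(.456,.303),.05,.062,.052),"hous",outer(P,(.456,.303),.03,.046,.075))
A=np.concatenate([P.reshape(-1,3) for P in Q]); A=A[~np.isnan(A[:,0])]
def hm(xs,ys,s):
    for x in xs: print("%.3f"%x,[int(1000*A[m,2].max()) if (m:=(abs(A[:,0]-x)<s/2)&(abs(A[:,1]-y)<s/2)).any() else -1 for y in ys])
print("cols y .0..-.28 step -.02");hm(np.arange(.78,.55,-.02),np.arange(0,-.29,-.02),.02)
print("coarse y .4..-.3 step -.05");hm(np.arange(.85,.3,-.05),np.arange(.4,-.31,-.05),.05)
```

```text
ring (array([0.4569, 0.3076, 0.0281]), 95, 24) plat (array([0.456 , 0.3074, 0.0449]), 865, 24) hous (array([0.451 , 0.3073, 0.0584]), 392, 24)
ring (array([0.4559, 0.3062, 0.0283]), 119, 24) plat (array([0.4561, 0.3059, 0.0441]), 658, 24) hous (array([0.4497, 0.3058, 0.0586]), 496, 21)
cols y .0..-.28 step -.02
0.780 [126, 135, 149, 145, 117, 118, 157, 157, 158, 158, 158, 7, 5, 6, 13]
0.760 [113, 131, 146, 146, 115, 116, 158, 157, 158, 157, 156, 6, 8, 6, 6]
0.740 [109, 133, 146, 147, 116, 116, 5, 127, 152, 4, 4, 8, 7, 8, 5]
0.720 [114, 132, 147, 145, 115, 115, 7, 11, 9, 6, 6, 11, 10, 7, 7]
0.700 [122, 141, 147, 139, 116, 120, 6, 50, 45, 46, 45, 7, 7, 12, 16]
0.680 [134, 147, 147, 109, 115, 115, 9, 43, 26, 27, 46, 21, 15, 16, 20]
0.660 [148, 146, 145, 106, 118, 116, 13, 43, 45, 47, 44, 30, 23, 23, 22]
0.640 [147, 146, 116, 117, 119, 118, 14, 12, 22, 25, 33, 36, 35, 29, 29]
0.620 [143, 116, 115, 116, 115, 86, 13, 24, 24, 31, 31, 33, 33, 38, 42]
0.600 [84, 86, 87, 85, 80, 76, 11, 24, 23, 33, 45, 50, 45, 48, 48]
0.580 [68, 70, 69, 70, 66, 57, 12, 20, 23, 32, 56, 55, 53, 51, 50]
0.560 [4, 49, 7, 5, 7, 7, 11, 14, 27, 28, 55, 60, 57, 56, 50]
coarse y .4..-.3 step -.05
0.850 [5, 37, 29, 23, 147, 149, 145, 149, 149, 146, 118, 154, 6, 15, 22]
0.800 [5, 86, 86, 27, 150, 133, 149, 148, 147, 149, 158, 159, 158, 15, 22]
0.750 [5, 86, 83, 88, 147, 133, 154, 153, 138, 147, 154, 158, 157, 8, 14]
0.700 [5, 86, 87, 86, 148, 128, 144, 142, 143, 147, 120, 50, 46, 16, 21]
0.650 [6, 22, 21, 41, 147, 148, 144, 149, 148, 146, 118, 45, 47, 35, 31]
0.600 [5, 50, 50, 37, 88, 148, 148, 146, 144, 89, 86, 30, 53, 51, 50]
0.550 [6, 8, 7, 7, 48, 49, 50, 47, 56, 55, 49, 27, 63, 60, 50]
0.500 [5, 72, 75, 58, 45, 45, 45, 46, 7, 45, 27, 25, 61, 61, 36]
0.450 [6, 73, 74, 61, 46, 46, 47, 46, 30, 45, 47, 23, 24, 32, 32]
0.400 [6, 59, 61, 52, 6, 7, 45, 43, 7, 30, 13, 15, 18, 21, 19]
0.350 [5, 7, 7, 8, 6, 7, 9, 6, 6, 5, 6, 6, 7, 7, 6]
```

The ring centre is about (0.4562, 0.3067) and the pan about (0.681, -0.1735). I'll close on the pan along -50°, which avoids both the scale and the heap. Moving there now.

Request:
apply_moves(plan=[24.6,-38.5,0,-0.107,1,24.6,-38.5,0,-0.107,1,24.6,-38.5,0,-0.107,1,24.6,-38.5,0,-0.107,1,24.6,-38.5,0,-0.107,1,24.6,-38.5,0,-0.107,1,24.6,-38.5,0,-0.107,1,24.6,-38.5,0,-0.107,1], force=50)

```text
clock: 0.9
position: [0.3855, 0.2862, 0.2312]
orientation: [-0.0, 0.551, 0.835, -0.0]
wrist_force: [0.8, 0.0, -0.5]
grip_width: 0.0853
grip_force: 0.0
```

Request:
apply_moves(plan=[24.6,-38.5,0,-0.107,1,24.6,-38.5,0,-0.107,1,24.6,-38.5,0,-0.107,1,24.6,-38.5,0,-0.107,1,24.6,-38.5,0,-0.107,1,24.6,-38.5,0,-0.107,1,24.6,-38.5,0,-0.107,1,24.6,-38.5,0,-0.107,1])

```text
clock: 1.7
position: [0.5824, -0.0216, 0.2313]
orientation: [0.0, 0.847, 0.531, 0.0]
wrist_force: [-0.5, 1.4, -0.5]
grip_width: 0.0854
grip_force: 0.0
```

Request:
apply_moves(plan=[24.6,-38.5,0,-0.107,1,24.6,-38.5,0,-0.107,1,24.6,-38.5,0,-0.107,1,24.6,-38.5,0,-0.107,1,0,0,0,0,1,0,0,0,0,1])

```text
clock: 2.3
position: [0.6798, -0.1751, 0.23]
orientation: [0.0, 0.94, 0.34, -0.001]
wrist_force: [0.3, -0.3, -0.3]
grip_width: 0.0852
grip_force: 0.0
```

Request:
apply_moves(plan=[1,1,-40,0,1,0,0,-45,0,1,0,0,-45,0,1,0,0,-40,0,1,0,0,-25,0,1,0,0,-15,0,1,0,0,-15,0,1,0,0,0,0,1])

```text
clock: 3.1
position: [0.6806, -0.1719, 0.0052]
orientation: [-0.001, 0.94, 0.341, -0.001]
wrist_force: [-0.5, 0.4, -0.2]
grip_width: 0.0855
grip_force: 0.0
```

Run:
```python
from h import *
for n in("scene","top"):
    c,P,o=cloud(n); u,v=(424,272) if n=="scene" else (413,181)
    cv2.imwrite(f"pics/{n}1.png",cv2.resize(c[v-90:v+60,u-90:u+90],None,fx=3,fy=3,interpolation=cv2.INTER_CUBIC))
print(readout.get_obs()["position"])
```

```text
[ 0.6817611  -0.17288776  0.00748429]
```

View pics/scene1.png

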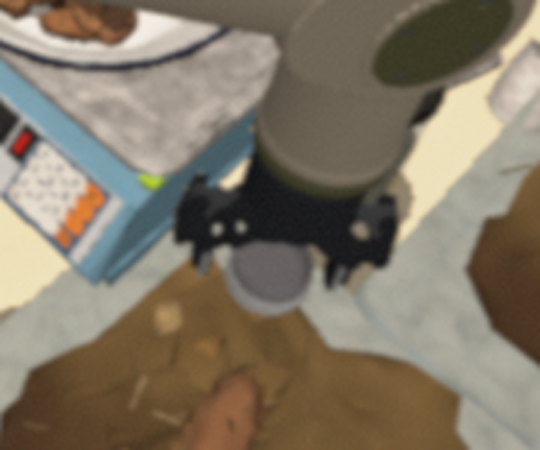

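The fingers straddle the pan (270,275 in the crop) with room on both sides. Now close.

Request:
apply_moves(plan=[0,0,0,0,0.5,0,0,0,0,0.5,0,0,0,0,0.5,0,0,0,0,0.5,0,0,0,0,0.5,0,0,0,0,0.5], force=50)

```text
clock: 3.8
position: [0.6821, -0.1733, 0.0085]
orientation: [0.0, 0.94, 0.341, 0.001]
wrist_force: [-2.7, 0.8, 8.0]
grip_width: 0.0606
grip_force: 52.8
```

Request:
apply_moves(plan=[0,0,10,0,0.5,0,0,30,0,0.5,0,0,40,0,0.5,0,0,40,0,0.5,0,0,40,0,0.5,0,0,40,0,0.5,0,0,15,0,0.5,-10,20,0,0.05,0.5])

```text
clock: 4.6
position: [0.6717, -0.1565, 0.2246]
orientation: [0.002, 0.932, 0.363, 0.002]
wrist_force: [0.1, -0.0, -2.2]
grip_width: 0.0606
grip_force: 54.9
```

Request:
apply_moves(plan=[-20,40,0,0.075,0.5,-20,42,0,0.075,0.5,-20,42,0,0.075,0.5,-20,42,0,0.075,0.5,-20,42,0,0.075,0.5,-20,42,0,0.075,0.5,-20,42,0,0.075,0.5,-20,42,0,0.075,0.5])

```text
clock: 5.4
position: [0.5098, 0.1824, 0.2213]
orientation: [-0.0, 0.781, 0.624, 0.0]
wrist_force: [1.1, 1.3, -1.3]
grip_width: 0.0606
grip_force: 54.9
```

Request:
apply_moves(plan=[-20,42,0,0.075,0.5,-20,42,0,0.075,0.5,-15,30,0,0.075,0.5,0,10,0,0,0.5,0,0,0,0,0.5])

```text
clock: 5.9
position: [0.4554, 0.3062, 0.2209]
orientation: [-0.0, 0.706, 0.708, -0.0]
wrist_force: [1.1, -0.4, -1.4]
grip_width: 0.061
grip_force: 54.9
```

Request:
apply_moves(plan=[1,0,-35,0,0.5,0,0,-40,0,0.5,0,0,-35,0,0.5,0,0,-20,0,0.5,0,0,-6,0,0.5,0,0,0,0,0.5])

```text
clock: 6.5
position: [0.4577, 0.3035, 0.0851]
orientation: [0.0, 0.708, 0.706, -0.001]
wrist_force: [-0.0, -0.0, -1.8]
grip_width: 0.061
grip_force: 54.9
```

Run:
```python
from h import *
np.set_printoptions(precision=4,suppress=True)
for n in("scene","top"):
    c,P,o=cloud(n)
    q=P.reshape(-1,3); 
    u,v=(215,200) if n=="scene" else (230,263)
    cv2.imwrite(f"pics/{n}2.png",cv2.resize(c[v-75:v+60,u-75:u+90],None,fx=4,fy=4,interpolation=cv2.INTER_CUBIC))
    print(n,outer(P,(.456,.306),.088,.106,.036),outer(P,(.456,.306),.108,.125,.034))
print(readout.get_obs()["position"])
```

```text
scene (array([0.4579, 0.2997, 0.0294]), 355, 24) (array([0.4575, 0.3019, 0.0293]), 200, 23)
top (array([0.4577, 0.3061, 0.0325]), 135, 12) (array([0.4569, 0.3077, 0.0321]), 61, 10)
[0.4583 0.3048 0.0867]
```

View pics/scene2.png

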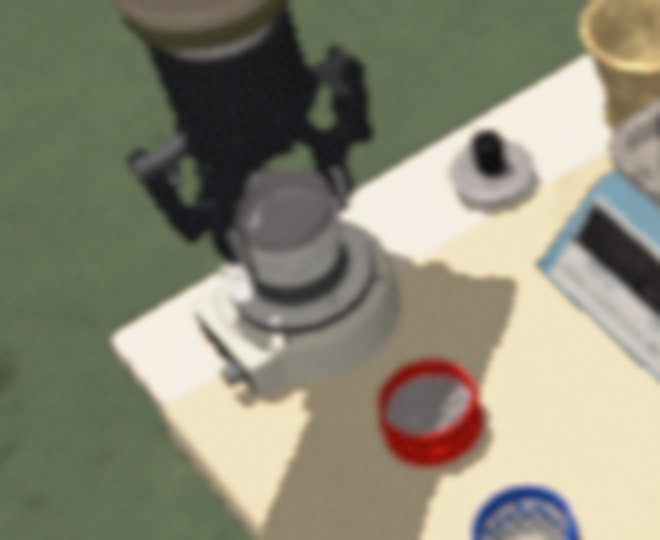

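The pan (285,215 in the crop) is held level just above the ring. Nudge (-1,+2) and lower it slowly.

Request:
apply_moves(plan=[-1,2,-3,0,0.5,0,0,-4,0,0.5,0,0,-4,0,0.5,0,0,-3,0,0.5,0,0,0,0,0.5])

```text
clock: 7.1
position: [0.4559, 0.3068, 0.0708]
orientation: [0.0, 0.707, 0.707, -0.0]
wrist_force: [-0.6, 0.5, -1.6]
grip_width: 0.0608
grip_force: 54.9
```

Request:
apply_moves(plan=[0,0,-2,0,0.5,0,0,-2,0,0.5,0,0,0,0,0.5])

```text
clock: 7.4
position: [0.456, 0.3069, 0.0671]
orientation: [0.0, 0.707, 0.707, -0.0]
wrist_force: [-0.8, -0.2, -1.8]
grip_width: 0.0605
grip_force: 54.9
```

Request:
apply_moves(plan=[0,0,-1,0,0.5,0,0,-1,0,0.5,0,0,0,0,0.5])

```text
clock: 7.7
position: [0.4563, 0.3071, 0.0664]
orientation: [-0.0, 0.707, 0.707, 0.0]
wrist_force: [-4.7, -3.4, 9.9]
grip_width: 0.0606
grip_force: 56.1
```

Request:
apply_moves(plan=[0,0,-1,0,0.5,0,0,0,0,1,0,0,0,0,1,0,0,0,0,1,0,0,0,0,1,0,0,25,0,1,0,0,40,0,1,0,0,30,0,1])

```text
clock: 8.5
position: [0.4564, 0.307, 0.1611]
orientation: [0.0, 0.707, 0.707, 0.0]
wrist_force: [-0.0, -0.4, 1.2]
grip_width: 0.0856
grip_force: 0.0
```

Request:
apply_moves(plan=[2,-40,0,0,1,2,-40,0,0,1,2,-40,0,0,1,0,-4,0,0,1,0,0,0,0,1])

```text
clock: 9.0
position: [0.4623, 0.1822, 0.1595]
orientation: [-0.0, 0.708, 0.706, 0.0]
wrist_force: [0.3, 0.1, -0.8]
grip_width: 0.0856
grip_force: 0.0
```

```bash
cat >> h.py <<'E'
def chk(pic,top,c0=(.456,.3067)):
    np.set_printoptions(precision=4,suppress=True)
    for n in("scene","top"):
        c,P,o=cloud(n)
        u,v=(215,190) if n=="scene" else (230,263)
        if n=="scene": cv2.imwrite(f"pics/{pic}.png",cv2.resize(c[v-75:v+60,u-75:u+90],None,fx=4,fy=4,interpolation=cv2.INTER_CUBIC))
        q=P.reshape(-1,3); m=(np.hypot(q[:,0]-c0[0],q[:,1]-c0[1])<.033)&(q[:,2]>top-.012)&(q[:,2]<top+.015)
        r=q[m]; d=np.hypot(*(r[:,:2]-c0).T); r=r[d>.024]; z=np.percentile(r[:,2],60); r=r[r[:,2]>top-.004]
        A=np.c_[r[:,:2]-c0,np.ones(len(r))]; print(n,"rim fit",outer(P,c0,top-.008,top+.012,.034),"tilt x,y,z",np.linalg.lstsq(A,r[:,2],rcond=None)[0],len(r))
    print(readout.get_obs()["position"])
E
python3 -c "
from h import *
chk('s3',.100)"
```

```text
scene rim fit (array([0.456 , 0.3041, 0.0278]), 22, 7) tilt x,y,z [ 0.1564 -0.0937  0.0942] 10Traceback (most recent call last):
  File "<string>", line 3, in <module>
    chk('s3',.100)
    ~~~^^^^^^^^^^^
  File "h.py", line 30, in chk
    r=q[m]; d=np.hypot(*(r[:,:2]-c0).T); r=r[d>.024]; z=np.percentile(r[:,2],60); r=r[r[:,2]>top-.004]
                                                        ~~~~~~~~~~~~~^^^^^^^^^^^
    return _quantile_unchecked(
        a, q, axis, out, overwrite_input, method, keepdims, weights)
    return _ureduce(a,
                    func=_quantile_ureduce_func,
    ...<5 lines>...
                    overwrite_input=overwrite_input,
                    method=method)
    r = func(a, **kwargs)
    result = _quantile(arr,
                       quantiles=q,
    ...<2 lines>...
                       out=out,
                       weights=wgt)
    slices_having_nans = np.isnan(arr[-1, ...])
                                  ~~~^^^^^^^^^
IndexError: index -1 is out of bounds for axis 0 with size 0
```

View pics/s3.png

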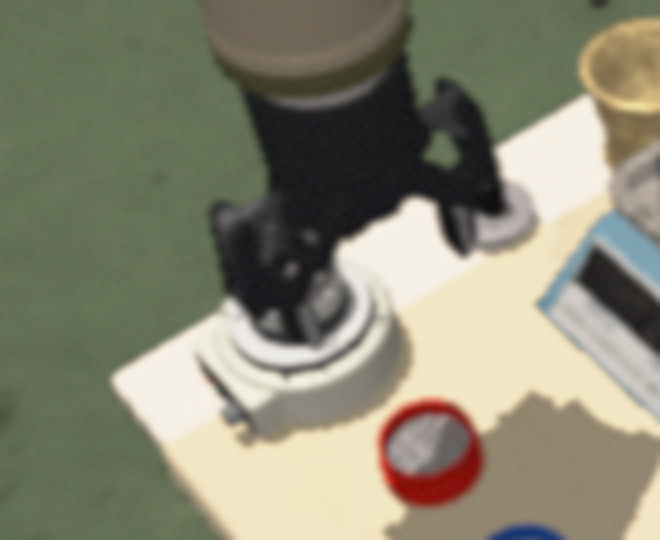

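The gripper blocks the view; the pan is partly visible near (310,315). I'll check it again once the hand is down at the red sieve.

Request:
apply_moves(plan=[0,0,-40,0,1,0,0,-45,0,1,0,0,-40,0,1,0,0,-20,0,1,0,0,-9,0,1,0,0,0,0,1])

```text
clock: 9.7
position: [0.4616, 0.1837, 0.0045]
orientation: [-0.0, 0.707, 0.708, -0.001]
wrist_force: [0.3, 0.4, 0.1]
grip_width: 0.0855
grip_force: 0.0
```

```bash
sed -i 's/z=np.percentile(r\[:,2\],60); //' h.py
python3 -c "
from h import *
chk('s4',.100)"
```

```text
scene rim fit (array([0.4566, 0.3056, 0.029 ]), 82, 13) tilt x,y,z [-0.023   0.0054  0.0983] 58
top rim fit (array([0.4568, 0.3076, 0.0282]), 60, 13) tilt x,y,z [-0.0055 -0.0504  0.1009] 50
[0.4628 0.1839 0.0063]
```

View pics/s4.png

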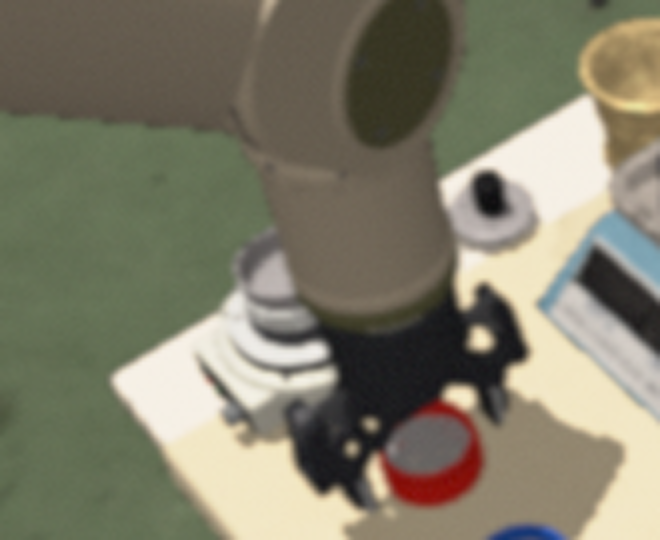

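The pan sits in the ring, with its rim centre at (0.4567, 0.3066) and height 0.100 as required. Gripping red.

Request:
apply_moves(plan=[0,0,0,0,0.5,0,0,0,0,0.5,0,0,0,0,0.5,0,0,0,0,0.5,0,0,0,0,0.5,0,0,0,0,0.5])

```text
clock: 10.4
position: [0.4629, 0.1836, 0.0068]
orientation: [-0.0, 0.707, 0.707, 0.001]
wrist_force: [-2.6, -0.7, 10.1]
grip_width: 0.0604
grip_force: 51.8
```

Request:
apply_moves(plan=[0,0,10,0,0.5,0,0,40,0,0.5,0,0,40,0,0.5,0,0,40,0,0.5,0,0,10,0,0.5,0,0,0,0,0.5])

```text
clock: 11.0
position: [0.4631, 0.1836, 0.1474]
orientation: [0.0, 0.707, 0.707, 0.002]
wrist_force: [-0.1, 0.2, -2.0]
grip_width: 0.0599
grip_force: 54.9
```

Request:
apply_moves(plan=[-2,40,0,0,0.5,-2,40,0,0,0.5,-2,40,0,0,0.5,0,4,0,0,0.5,0,0,0,0,0.5,0,0,0,0,0.5])

```text
clock: 11.6
position: [0.456, 0.3054, 0.1442]
orientation: [0.0, 0.708, 0.707, -0.001]
wrist_force: [0.3, -0.3, -0.5]
grip_width: 0.0603
grip_force: 54.9
```

Request:
apply_moves(plan=[0,1,-15,0,0.5,0,0,-15,0,0.5,0,0,-5,0,0.5,0,0,-4,0,0.5,0,0,-4,0,0.5,0,0,-2,0,0.5,0,0,-1,0,0.5,0,0,0,0,0.5])

```text
clock: 12.4
position: [0.4563, 0.3081, 0.0995]
orientation: [0.0, 0.707, 0.707, 0.0]
wrist_force: [0.9, -0.6, -1.1]
grip_width: 0.0602
grip_force: 54.9
```

Request:
apply_moves(plan=[0,-1,-1,0,0.5,0,0,-1,0,0.5,0,0,-1,0,0.5,0,0,-1,0,0.5,0,0,0,0,0.5])

```text
clock: 12.9
position: [0.456, 0.307, 0.0952]
orientation: [0.0, 0.707, 0.707, -0.0]
wrist_force: [-0.4, -0.3, -1.6]
grip_width: 0.0603
grip_force: 54.9
```

Request:
apply_moves(plan=[0,0,-1,0,0.5,0,0,-1,0,0.5,0,0,0,0,0.5])

```text
clock: 13.2
position: [0.4562, 0.3071, 0.0948]
orientation: [-0.0, 0.707, 0.707, 0.0]
wrist_force: [-6.8, -5.2, 15.6]
grip_width: 0.0597
grip_force: 56.8
```

Request:
apply_moves(plan=[0,0,0,0,1,0,0,0,0,1,0,0,0,0,1,0,0,0,0,1,0,0,25,0,1,0,0,40,0,1,0,0,30,0,1])

```text
clock: 13.9
position: [0.4564, 0.307, 0.1901]
orientation: [0.0, 0.707, 0.707, 0.0]
wrist_force: [0.4, 1.0, 0.5]
grip_width: 0.0853
grip_force: 0.0
```

Request:
apply_moves(plan=[0,-40,0,0,1,0,-46,0,0,1,0,-46,0,0,1,0,-46,0,0,1,0,-46,0,0,1,0,-46,0,0,1,0,-46,0,0,1,0,-46,0,0,1])

```text
clock: 14.7
position: [0.4558, -0.0568, 0.1885]
orientation: [0.0, 0.707, 0.707, 0.0]
wrist_force: [1.4, -0.4, -0.1]
grip_width: 0.0851
grip_force: 0.0
```

Request:
apply_moves(plan=[-1,-1,0,0,1,0,0,-40,0,1,0,0,-45,0,1,0,0,-45,0,1,0,0,-30,0,1,0,0,-15,0,1,0,0,0,0,1])

```text
clock: 15.4
position: [0.4535, -0.056, 0.0115]
orientation: [-0.001, 0.707, 0.707, -0.002]
wrist_force: [0.5, -0.3, 1.6]
grip_width: 0.0856
grip_force: 0.0
```

```bash
python3 -c "
from h import *
chk('s5',.130)"
```

```text
scene rim fit None tilt x,y,z [0. 0. 0.] 0
top rim fit (array([0.4569, 0.3074, 0.0286]), 122, 24) tilt x,y,z [-0.0083  0.0018  0.1304] 103
[ 0.4554 -0.056   0.0138]
```

View pics/s5.png

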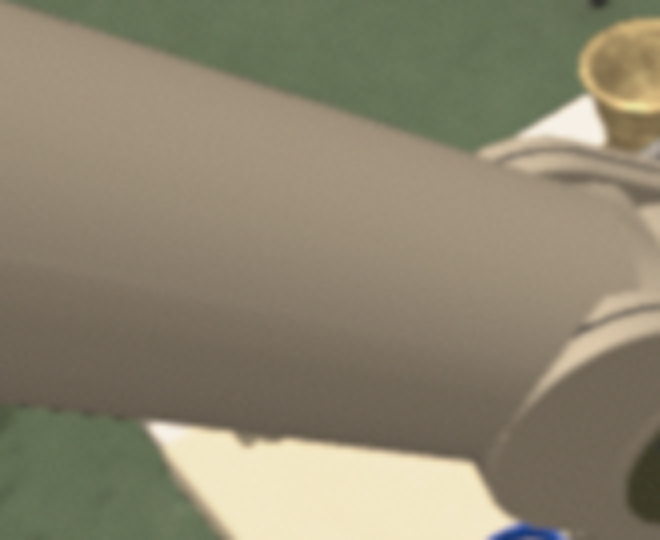

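The arm blocks the scene view, but the top camera gives the red rim at z=0.130, level and at (0.457, 0.307), so it's home. Lower 7 mm and grip yellow.

Request:
apply_moves(plan=[0,0,-7,0,1,0,0,0,0,0.5,0,0,0,0,0.5,0,0,0,0,0.5,0,0,0,0,0.5,0,0,0,0,0.5,0,0,0,0,0.5])

```text
clock: 16.2
position: [0.4555, -0.0558, 0.0072]
orientation: [-0.0, 0.707, 0.707, 0.001]
wrist_force: [-3.2, -0.6, 8.6]
grip_width: 0.0608
grip_force: 52.2
```

Request:
apply_moves(plan=[0,0,10,0,0.5,0,0,40,0,0.5,0,0,45,0,0.5,0,0,45,0,0.5,0,0,30,0,0.5,0,0,10,0,0.5,0,0,0,0,0.5])

```text
clock: 16.9
position: [0.4557, -0.0559, 0.1875]
orientation: [0.0, 0.707, 0.707, 0.001]
wrist_force: [-0.2, 0.9, -1.9]
grip_width: 0.0598
grip_force: 54.9
```

Request:
apply_moves(plan=[0,40,0,0,0.5,0,46,0,0,0.5,0,46,0,0,0.5,0,46,0,0,0.5,0,46,0,0,0.5,0,46,0,0,0.5,0,46,0,0,0.5,0,46,0,0,0.5])

```text
clock: 17.7
position: [0.4542, 0.3071, 0.184]
orientation: [-0.0, 0.707, 0.707, -0.002]
wrist_force: [0.6, 0.3, -0.5]
grip_width: 0.0604
grip_force: 54.9
```

Request:
apply_moves(plan=[1,1,0,0,0.5,0,0,0,0,0.5,0,0,0,0,0.5])

```text
clock: 18.0
position: [0.456, 0.3054, 0.1849]
orientation: [0.0, 0.708, 0.707, -0.001]
wrist_force: [-0.3, -0.4, -1.1]
grip_width: 0.0601
grip_force: 54.9
```

Request:
apply_moves(plan=[0,1,-15,0,0.5,0,0,-17,0,0.5,0,0,-10,0,0.5,0,0,-4,0,0.5,0,0,-4,0,0.5,0,0,-3,0,0.5,0,0,-2,0,0.5,0,0,0,0,0.5])

```text
clock: 18.8
position: [0.4562, 0.3081, 0.1314]
orientation: [0.0, 0.707, 0.707, 0.0]
wrist_force: [-0.8, 0.6, -1.1]
grip_width: 0.0597
grip_force: 54.9
```

Request:
apply_moves(plan=[0,0,-1,0,0.5,0,0,-1,0,0.5,0,0,-1,0,0.5,0,0,0,0,0.5])

```text
clock: 19.2
position: [0.4561, 0.308, 0.1282]
orientation: [0.0, 0.707, 0.707, -0.0]
wrist_force: [-0.1, -0.6, -2.3]
grip_width: 0.0602
grip_force: 54.9
```

Request:
apply_moves(plan=[0,-1,-1,0,0.5,0,0,-1,0,0.5,0,0,-1,0,0.5,0,0,0,0,0.5])

```text
clock: 19.6
position: [0.4562, 0.307, 0.1253]
orientation: [0.0, 0.707, 0.707, 0.0]
wrist_force: [0.3, -0.0, -0.4]
grip_width: 0.0602
grip_force: 55.3
```

Request:
apply_moves(plan=[0,0,-1,0,0.5,0,0,-1,0,0.5,0,0,0,0,0.5])

```text
clock: 19.9
position: [0.4563, 0.3072, 0.1251]
orientation: [-0.0, 0.707, 0.707, 0.0]
wrist_force: [-6.6, -4.7, 17.4]
grip_width: 0.0601
grip_force: 57.0
```

Request:
apply_moves(plan=[0,0,0,0,1,0,0,0,0,1,0,0,0,0,1,0,0,0,0,1,0,0,25,0,1,0,0,40,0,1,0,0,30,0,1])

```text
clock: 20.6
position: [0.4564, 0.307, 0.2202]
orientation: [0.0, 0.707, 0.707, 0.0]
wrist_force: [0.9, 0.9, -0.4]
grip_width: 0.085
grip_force: 0.0
```

Request:
apply_moves(plan=[-1,-38,0,0,1,-1,-40,0,0,1,-1,-40,0,0,1,-1,-40,0,0,1,-1,-40,0,0,1,-1,-34,0,0,1,0,0,-40,0,1,0,0,-45,0,1])

```text
clock: 21.4
position: [0.4514, 0.0745, 0.1337]
orientation: [0.0, 0.708, 0.706, 0.002]
wrist_force: [0.5, 1.4, -1.5]
grip_width: 0.0857
grip_force: 0.0
```

Request:
apply_moves(plan=[0,0,-45,0,1,0,0,-40,0,1,0,0,-25,0,1,0,0,-10,0,1,0,0,0,0,1])

```text
clock: 21.9
position: [0.4496, 0.0747, 0.0127]
orientation: [-0.0, 0.707, 0.707, -0.001]
wrist_force: [-0.8, 0.4, 1.3]
grip_width: 0.0857
grip_force: 0.0
```

```bash
python3 -c "
from h import *
chk('s6',.160)"
```

```text
scene rim fit None tilt x,y,z [0. 0. 0.] 0
top rim fit (array([0.4568, 0.3069, 0.0284]), 129, 24) tilt x,y,z [-0.0059 -0.0087  0.1601] 108
[0.451  0.0752 0.0144]
```

Request:
apply_moves(plan=[0,0,-8,0,1,0,0,0,0,0.5,0,0,0,0,0.5,0,0,0,0,0.5,0,0,0,0,0.5,0,0,0,0,0.5,0,0,0,0,0.5])

```text
clock: 22.7
position: [0.4504, 0.0752, 0.0061]
orientation: [-0.0, 0.707, 0.707, 0.0]
wrist_force: [-2.4, -0.1, 7.4]
grip_width: 0.0602
grip_force: 52.4
```

Request:
apply_moves(plan=[0,0,10,0,0.5,0,0,40,0,0.5,0,0,45,0,0.5,0,0,45,0,0.5,0,0,45,0,0.5,0,0,20,0,0.5,0,0,5,0,0.5,0,0,0,0,0.5])

```text
clock: 23.5
position: [0.4501, 0.0749, 0.2155]
orientation: [0.0, 0.707, 0.707, 0.0]
wrist_force: [-0.5, 0.8, -1.7]
grip_width: 0.0605
grip_force: 55.3
```

Request:
apply_moves(plan=[1,34,0,0,0.5,1,40,0,0,0.5,1,40,0,0,0.5,1,40,0,0,0.5,1,40,0,0,0.5,0,38,0,0,0.5,0,0,0,0,0.5,0,0,0,0,0.5])

```text
clock: 24.3
position: [0.4543, 0.3068, 0.2129]
orientation: [0.0, 0.707, 0.708, -0.002]
wrist_force: [0.2, -0.1, -1.6]
grip_width: 0.0602
grip_force: 55.2
```

Request:
apply_moves(plan=[2,0,-15,0,0.5,0,0,-15,0,0.5,0,0,-10,0,0.5,0,0,-4,0,0.5,0,0,-4,0,0.5,0,0,-3,0,0.5,0,0,-2,0,0.5,0,0,0,0,0.5])

```text
clock: 25.1
position: [0.4572, 0.3071, 0.1624]
orientation: [0.0, 0.707, 0.707, 0.0]
wrist_force: [0.1, 0.3, -1.5]
grip_width: 0.0599
grip_force: 55.2
```

Request:
apply_moves(plan=[0,0,-1,0,0.5,0,0,-1,0,0.5,0,0,-1,0,0.5,0,0,0,0,0.5])

```text
clock: 25.5
position: [0.4571, 0.307, 0.1592]
orientation: [0.0, 0.707, 0.707, -0.0]
wrist_force: [0.1, -0.5, -1.1]
grip_width: 0.0602
grip_force: 55.2
```

Request:
apply_moves(plan=[0,0,-1,0,0.5,0,0,-1,0,0.5,0,0,-1,0,0.5,0,0,-1,0,0.5,0,0,0,0,0.5])

```text
clock: 26.0
position: [0.4571, 0.307, 0.1552]
orientation: [0.0, 0.707, 0.707, -0.0]
wrist_force: [-0.1, 0.0, -2.1]
grip_width: 0.0603
grip_force: 55.2
```

Request:
apply_moves(plan=[0,0,-1,0,0.5,0,0,-1,0,0.5,0,0,0,0,0.5])

```text
clock: 26.3
position: [0.4573, 0.3072, 0.1541]
orientation: [-0.0, 0.707, 0.707, 0.0]
wrist_force: [-2.9, -2.1, 5.6]
grip_width: 0.0599
grip_force: 56.2
```

Request:
apply_moves(plan=[0,0,-1,0,0.5,0,0,0,0,1,0,0,0,0,1,0,0,0,0,1,0,0,0,0,1,0,0,25,0,1,0,0,40,0,1,0,0,30,0,1])

```text
clock: 27.1
position: [0.4573, 0.307, 0.2492]
orientation: [0.0, 0.707, 0.707, 0.0]
wrist_force: [0.8, 0.8, 0.9]
grip_width: 0.0856
grip_force: 0.0
```

Request:
apply_moves(plan=[36,5,0,0,1,40,5,0,0,1,40,5,0,0,1,40,5,0,0,1,0,0,-40,0,1,0,0,-45,0,1,0,0,-45,0,1,0,0,-30,0,1])

```text
clock: 27.9
position: [0.6117, 0.3264, 0.0834]
orientation: [-0.0, 0.707, 0.707, -0.002]
wrist_force: [0.2, 0.1, 0.2]
grip_width: 0.0853
grip_force: 0.0
```

Request:
apply_moves(plan=[0,0,-20,0,1,0,0,-10,0,1,0,0,0,0,1])

```text
clock: 28.2
position: [0.6125, 0.3268, 0.056]
orientation: [-0.0, 0.707, 0.707, -0.001]
wrist_force: [0.2, -0.5, 0.0]
grip_width: 0.0851
grip_force: 0.0
```

```bash
python3 -c "
from h import *
chk('s7',.190)"
```

```text
scene rim fit (array([0.4572, 0.3051, 0.0288]), 197, 24) tilt x,y,z [-0.0045 -0.0059  0.1888] 128
top rim fit (array([0.458 , 0.3066, 0.0283]), 46, 10) tilt x,y,z [ 0.0601 -0.0615  0.1882] 39
[0.6138 0.3273 0.0585]
```

View pics/s7.png

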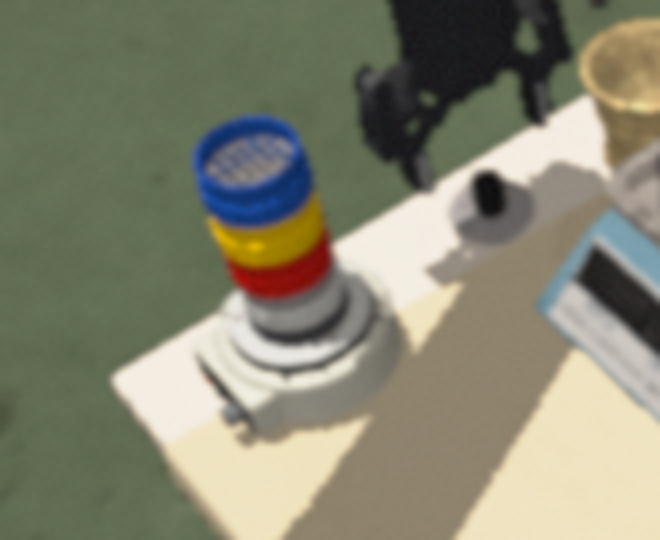

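The stack of pan, red, yellow and blue stands straight at (250,220) in the crop, blue rim z=0.189. Before descending onto the lid, check how much room the forearm has over the stack.

Run:
```python
from h import *
np.set_printoptions(precision=3,suppress=True)
u=np.array([.6127,.3275]);u/=np.hypot(*u);n=np.array([-u[1],u[0]])
A=[]
for k in("scene","top"):
    c,P,o=cloud(k); q=P.reshape(-1,3); A.append(q[~np.isnan(q[:,0])&(q[:,2]>.2)])
    if k=="scene": cv2.imwrite("pics/s8.png",c)
A=np.concatenate(A); r=A[:,:2]@u; l=A[:,:2]@n
for a in np.arange(.2,.8,.05):
    m=(r>a)&(r<a+.05)&(abs(l)<.2)
    if m.any(): print("r%.2f"%a,"z",A[m,2].min(),A[m,2].max(),"lat",l[m].min(),l[m].max(), "zmin at lat .02-.09:",A[m&(l>.02)&(l<.09),2].min() if (m&(l>.02)&(l<.09)).any() else None)
print("stack lat",np.array([.457,.307])@n,"r",np.array([.457,.307])@u, readout.get_obs()["qpos"])
```

```text
r0.20 z 0.4522777465380538 0.5414017898000484 lat -0.0029666328105747556 0.01853035309913145 zmin at lat .02-.09: None
r0.25 z 0.5374141811736705 0.5887012135273555 lat -0.0005002954205026884 0.03907377193025924 zmin at lat .02-.09: 0.5464029171335176
r0.30 z 0.5282794760792504 0.6110163469998263 lat -0.004284194373087804 0.034552064710695336 zmin at lat .02-.09: 0.5282794760792504
r0.35 z 0.5024158611395346 0.6306843765160696 lat -0.012326058489718262 0.09257448974013367 zmin at lat .02-.09: 0.5084723200838527
r0.40 z 0.47693506256984175 0.6080029602736281 lat -0.01686767230615374 0.08600174660472343 zmin at lat .02-.09: 0.49076711541665363
r0.45 z 0.45129198293310574 0.5809508864457654 lat -0.023032734493838976 0.0751612434796323 zmin at lat .02-.09: 0.5342640227149325
r0.50 z 0.426408514313223 0.5543502657948343 lat -0.02954184808541009 0.065907920857601 zmin at lat .02-.09: 0.5115211139005155
r0.55 z 0.4002960679462213 0.5299311083817212 lat -0.03610392132417213 0.06078811130922595 zmin at lat .02-.09: 0.4843764358944401
r0.60 z 0.3556171163699383 0.5044762305423217 lat -0.04434354146489746 0.056401023935226786 zmin at lat .02-.09: 0.45235927831650014
r0.65 z 0.20026581746416225 0.47884112628226067 lat -0.05213290005997409 0.052802150631333 zmin at lat .02-.09: 0.2011574197408135
r0.70 z 0.20041698128245455 0.4590360651461442 lat -0.05483330739352833 0.04646077210503972 zmin at lat .02-.09: 0.40665101883260774
stack lat 0.05531802394131492 r 0.5477571690331657 [-0.866  0.65   0.451  1.454 -0.3    1.104 -0.36 ]
```

View pics/s8.png

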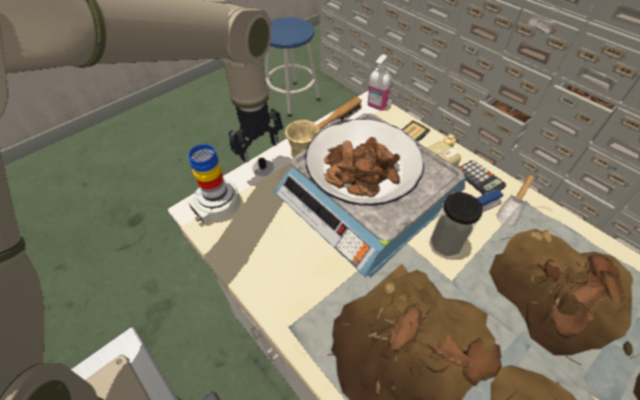

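The forearm's underside is above 0.4 m, so there's ample clearance. Descend and grip the knob.

Request:
apply_moves(plan=[0,0,-20,0,1,0,0,-10,0,1,0,0,-6,0,1,0,0,0,0,1,0,0,0,0,1])

```text
clock: 28.9
position: [0.6135, 0.3272, 0.0219]
orientation: [0.0, 0.707, 0.707, 0.0]
wrist_force: [0.7, 0.2, -0.0]
grip_width: 0.0849
grip_force: 0.0
```

Request:
apply_moves(plan=[0,0,-1,0,0.1,0,0,0,0,0.1,0,0,0,0,0.1,0,0,0,0,0.1,0,0,0,0,0.1,0,0,0,0,0.1,0,0,0,0,0.1,0,0,0,0,0.1], force=40)

```text
clock: 29.7
position: [0.6133, 0.3271, 0.0206]
orientation: [0.0, 0.707, 0.707, 0.0]
wrist_force: [-0.1, 0.4, 2.7]
grip_width: 0.0216
grip_force: 39.2
```

Request:
apply_moves(plan=[0,0,0,0,0.1,0,0,0,0,0.1,0,0,0,0,0.1])

```text
clock: 30.0
position: [0.6133, 0.3271, 0.0206]
orientation: [0.0, 0.707, 0.707, 0.0]
wrist_force: [0.5, -0.3, 4.6]
grip_width: 0.0215
grip_force: 39.4
```

Request:
apply_moves(plan=[0,0,10,0,0.1,0,0,35,0,0.1,0,0,45,0,0.1,0,0,45,0,0.1,0,0,45,0,0.1,0,0,35,0,0.1,0,0,12,0,0.1,0,0,0,0,0.1])

```text
clock: 30.8
position: [0.6137, 0.3271, 0.2493]
orientation: [0.0, 0.707, 0.707, 0.001]
wrist_force: [0.5, 0.4, -1.0]
grip_width: 0.0215
grip_force: 39.3
```

Request:
apply_moves(plan=[-25,-4,0,0,0.1,-35,-4,0,0,0.1,-35,-4,0,0,0.1,-35,-4,0,0,0.1,-26,-4,0,0,0.1,0,0,0,0,0.1,0,0,0,0,0.1])

```text
clock: 31.5
position: [0.4563, 0.3069, 0.246]
orientation: [-0.0, 0.707, 0.707, -0.001]
wrist_force: [-0.0, -0.7, -1.0]
grip_width: 0.022
grip_force: 39.6
```

Run:
```python
from h import *
np.set_printoptions(precision=4,suppress=True)
print(readout.get_obs()["position"])
for n in("scene","top"):
    c,P,o=cloud(n)
    print(n,"plate",outer(P,(.457,.307),.234,.248,.033),"rim",outer(P,(.457,.307),.180,.198,.033))
    if n=="scene": cv2.imwrite("pics/s9.png",cv2.resize(c[100:240,130:300],None,fx=4,fy=4,interpolation=cv2.INTER_CUBIC))
```

```text
[0.4563 0.3069 0.246 ]
scene plate (array([0.456 , 0.3067, 0.0294]), 274, 17) rim (array([0.4569, 0.3053, 0.0287]), 213, 24)
top plate (array([0.4578, 0.3079, 0.029 ]), 250, 14) rim (array([0.458 , 0.3062, 0.028 ]), 74, 14)
```

View pics/s9.png

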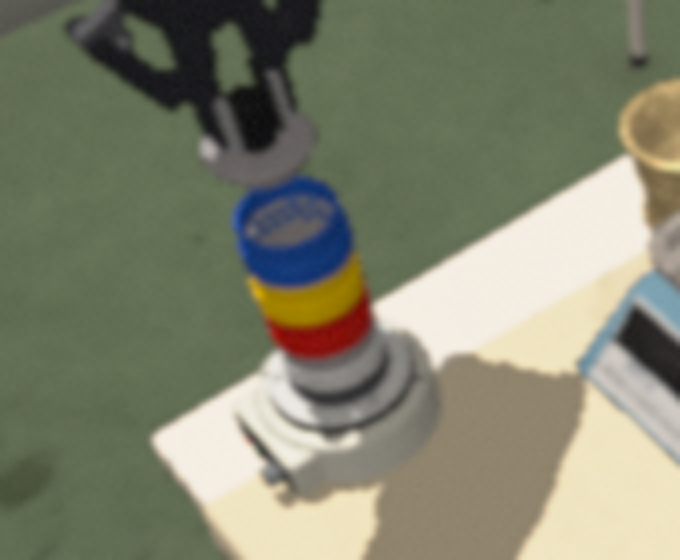

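The lid (255,145) is held level above the blue rim (295,215), and its measured offset is about (+0.6,-1.5) mm. Correct for that and lower.

Request:
apply_moves(plan=[1,-1,-12,0,0.1,0,0,-12,0,0.1,0,0,-5,0,0.1,0,0,-4,0,0.1,0,0,-4,0,0.1,0,0,-3,0,0.1,0,0,-2,0,0.1,0,0,0,0,0.1])

```text
clock: 32.4
position: [0.4581, 0.306, 0.2052]
orientation: [0.0, 0.707, 0.707, -0.0]
wrist_force: [0.2, 0.1, -1.5]
grip_width: 0.0219
grip_force: 39.6
```

Request:
apply_moves(plan=[0,0,-1,0,0.1,0,0,-1,0,0.1,0,0,-1,0,0.1,0,0,0,0,0.1])

```text
clock: 32.8
position: [0.4581, 0.306, 0.2022]
orientation: [0.0, 0.707, 0.707, -0.0]
wrist_force: [-0.6, 0.7, -0.9]
grip_width: 0.0219
grip_force: 39.6
```

Request:
apply_moves(plan=[0,0,-1,0,0.1,0,0,-1,0,0.1,0,0,-1,0,0.1,0,0,0,0,0.1])

```text
clock: 33.2
position: [0.4581, 0.306, 0.1991]
orientation: [0.0, 0.707, 0.707, -0.0]
wrist_force: [-0.2, -0.4, -0.4]
grip_width: 0.0219
grip_force: 39.6
```

Request:
apply_moves(plan=[0,0,-1,0,0.1,0,0,-1,0,0.1,0,0,0,0,0.1])

```text
clock: 33.5
position: [0.4584, 0.3063, 0.1984]
orientation: [-0.0, 0.707, 0.707, 0.001]
wrist_force: [-2.6, -1.0, 7.7]
grip_width: 0.0216
grip_force: 40.5
```

Request:
apply_moves(plan=[0,0,0,0,1,0,0,0,0,1,0,0,0,0,1,0,0,0,0,1,0,0,0,0,1,0,0,0,0,1,0,0,20,0,1,0,0,40,0,1])

```text
clock: 34.3
position: [0.4568, 0.3052, 0.2555]
orientation: [0.0, 0.707, 0.707, -0.003]
wrist_force: [0.5, 1.3, 0.5]
grip_width: 0.0854
grip_force: 0.0
```

Request:
apply_moves(plan=[0,0,30,0,1,40,-15,0,0,1,40,-15,0,0,1,40,-15,0,0,1,40,-15,0,0,1,0,0,0,0,1,0,0,0,0,1])

```text
clock: 35.0
position: [0.6187, 0.2452, 0.2864]
orientation: [0.0, 0.708, 0.706, -0.001]
wrist_force: [-0.8, 0.6, 0.7]
grip_width: 0.0857
grip_force: 0.0
```

Run:
```python
from h import *
np.set_printoptions(precision=4,suppress=True)
o_=readout.get_obs();print(o_["position"],o_["wrist_force"],o_["clock"])
for n in("scene","top"):
    c,P,o=cloud(n); q=P.reshape(-1,3); d=np.hypot(q[:,0]-.457,q[:,1]-.3065)
    r=q[(d>.015)&(d<.027)&(q[:,2]>.185)&(q[:,2]<.203)]
    print(n,"plate z,tilt",np.linalg.lstsq(np.c_[r[:,:2]-(.457,.3065),np.ones(len(r))],r[:,2],rcond=None)[0],len(r),"knob top",np.nanmax(q[d<.03,2]),
      "plate",outer(P,(.457,.3065),.186,.203,.034))
    print("  jar",outer(P,(.787,-.158),.05,.08,.06),"mortar",outer(P,(.743,.309),.05,.08,.06))
    if n=="scene": cv2.imwrite("pics/s10.png",cv2.resize(c[100:240,130:300],None,fx=4,fy=4,interpolation=cv2.INTER_CUBIC))
```

```text
[0.6187 0.2452 0.2864] [-0.8447  0.5805  0.677 ] 35.0
scene plate z,tilt [0.0127 0.0104 0.194 ] 190 knob top 0.22568416056277013 plate (array([0.458 , 0.3058, 0.0296]), 369, 21)
  jar (array([ 0.7893, -0.1593,  0.0404]), 287, 10) mortar (array([0.7413, 0.3074, 0.0425]), 383, 21)Traceback (most recent call last):
  File "<stdin>", line 7, in <module>
    res = np.fmax.reduce(a, axis=axis, out=out, **kwargs)
ValueError: zero-size array to reduction operation fmax which has no identity
```

View pics/s10.png

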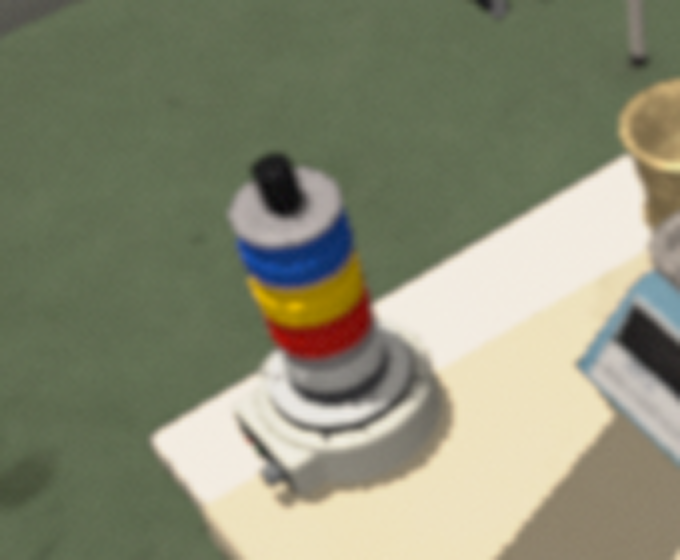

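The full stack stands straight, with the lid plate (287,208) at z=0.194 and its knob top at about 0.225 (nominal 0.194 and 0.224). The jar and mortar haven't moved and the hand is clear, so I'm handing in.

```bash
python3 -c "
from rig import job
print(job.close_job())"
```

```text
the job is handed in; nothing more can be done
None
```

The sieve stack is built on the shaker in the order asked (pan, red, yellow, blue, lid), each piece measured at its home height and let go, with the jar and mortar left where they stood; I handed it in at about 35 s of the 128 s limit and got no verdict back.

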